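# Restock the thread tub and press its lid on

## Robot

A 6-joint arm with a two-finger parallel gripper is mounted at the origin on the work surface. World frame = base frame: x ahead of the robot, y to its left, z up, the work surface at z = 0. Lengths are in m, angles in rad, forces in N, time in s.
With the tool pointing down it reaches from about 0.325 to 0.875 m from the base axis. Payload 4.4 kg.
Tool frame: the origin (TCP) lies on the centre line of the jaws, within the pads' length; the fingertips stand 17 mm ahead of it and the grasp point (between the pads) lies 2 mm behind it; y points along the fingers, z is the direction in which the jaws open and shut, and the axes are right-handed (so a half turn about y gives the same grasp; the last joint's range is limited). The gripper opens to 85 mm and grips with 20 to 120 N. Pads are 22 mm wide; open, the fingers measure 114 mm over their backs; the gripper's body (76 mm by 85 mm) begins 54 mm behind the grasp point. The pads swing forward as they close: fully open they stand 13 mm farther back than shut.
Start: joints at [0.959, 0.207, 1.542, -0, 1.393, -0.15], TCP at [0.256, 0.515, 0.248] pointing down, gripper open.
Joint ranges: [-2.73, 2.73], [-0.86, 2.22], [0.23, 2.46], [-1.11, 4.25], [0.08, 2.63], [-2.82, 2.82]. Speed limits (rad/s): [2.79, 2.79, 3.14, 3.14, 3.14, 3.14].

## Interface

Orientations are given as [roll, pitch, yaw] about the fixed x, y, z axes, in that order (R = Rz(yaw) Ry(pitch) Rx(roll)).
In Python, from rig import ctrl, fingers, kin, readout, cams gives the robot as it stands. The module is installed in compiled form; this text tells all that it offers. Calls block until the motion is done:
- ctrl.move_to(position, orientation): joint-space move of the TCP to a pose.
- ctrl.servo_line(position, rot=None, v=0.15): straight line of the TCP; rot=None keeps the orientation; v is the mean speed in m/s.
- ctrl.goto_joints(angles): joint-space move.
- fingers.grip(opening, grip_force=None): opening from 0.0 (shut) to 1.0 (fully open); grip_force is the grip in N (None keeps the last); returns when the fingers have stopped.
- ctrl.sleep(seconds).
- kin.inverse_kinematics(position, orientation): joint angles nearest the present ones, or None.
- readout.get_state(): the state.
- cams.get_image(name): name is "side" or "top" or "wrist"; returns a dict with "img" (384x512x3 uint8, blue, green, red), "fx", "fy", "cx", "cy" (pixels), "world_from_camera" (4x4, takes a point from camera to world coordinates); the wrist camera has in their place "tool_from_camera" (4x4, takes a point from camera to tool coordinates, whose origin is the TCP and whose axes are the tool frame's). Camera axes: x right, y down, z forward; pixel columns grow to the right and rows downward; lengths in m; the calibration is good to about 2 mm. A picture is of the moment at which its call begins: read the wrist's pose just before it. There is no depth.
A pose or a line that the arm cannot do raises ctrl.MotionError and nothing moves.
- ctrl.job_done(): hands the job in, once; it reports no verdict.
The state is a dict: "time_s": time; "qpos": joint angles; "dq": joint speeds; "joint_efforts": joint torques, N m; "eef_pos": TCP position; "orientation": TCP orientation; "force": force on the tool from outside, world axes, zero at the start; "torque": the same for the moment, N m; "width": opening from 0.0 (shut) to 1.0 (fully open).
Only numpy, scipy, OpenCV 4.12 (cv2) and the standard library are available. Lean on these libraries where they do the work, as an engineer would, in place of code of your own. Each camera call takes 0.05 s, during which the arm holds its last target. There are 200 camera calls.

## Task

Restock the clear thread tub for the sewing line: put the bare yellow cores that are in it into the blue scrap bin and stand every full thread spool upright in the tub. Then put the green lid on and press it gently home, so that it sits level and down on the rim all round; the tub is thin and cracks if it is pushed with more than about 40 N. Leave the other things on the desk where they are.

Things in the scene. Friction and masses are not known exactly. Their poses are not given: they have to be found in the camera images.
- tub: Clear open-topped storage tub, held fast on a black non-slip mat. Origin: centre of its underside; x along its length, y across, z up. Outside 244 x 128 mm (rim 252 x 140), 90 mm tall; inside 236 x 120 mm, floor 4 mm above the origin. Four upright spools fit in one row along its length, 9 mm between neighbours.
- tub_mouth (a point): Centre of the tub's mouth, level with the top of the rim. A springy grey seal strip inside the mouth, 1 to 13 mm below the rim, stands 3 mm proud of the long walls: the lid, laid on the mouth, stays 6 to 8 mm too high until it is pushed down.
- lid: Loose mint-green lid, lying right way up on the desk. Origin: centre of the underside of its plug; x along its length, y across, z up. Plug 232 x 117 mm, 15 mm deep, lower edges rounded; plate 252 x 140 mm, 15 to 19 mm above the origin. About 150 g; either way round fits. Home: plate on the tub's rim all round, origin 75 mm above the tub's.
- lid_rib (a point): Top centre of the lid's grip rib, 47 mm above the lid's origin. The rib is 90 mm long (lid x), 18 mm thick (lid y) and stands 28 mm above the plate. A slow push of about 12 N in the middle, or near one end and then the other, takes the lid home, and it stays where it is pushed to.
- spool1: Full thread spool, black thread on a yellow plastic core, 68 mm tall, standing upright. Origin: centre of its foot; z up along the spool. Foot flange 48 mm across and 4 mm thick, wound part 46 mm across from 4 to 60 mm up, bare yellow tube end 24 mm across from 60 to 68 mm. Rigid, about 120 g. May be absent (None).
- spool2: Full thread spool, dark blue thread on a yellow plastic core, 68 mm tall, standing upright. Origin: centre of its foot; z up along the spool. Foot flange 48 mm across and 4 mm thick, wound part 46 mm across from 4 to 60 mm up, bare yellow tube end 24 mm across from 60 to 68 mm. Rigid, about 120 g. May be absent (None).
- spool3: Full thread spool, dark red thread on a yellow plastic core, 68 mm tall, standing upright. Origin: centre of its foot; z up along the spool. Foot flange 48 mm across and 4 mm thick, wound part 46 mm across from 4 to 60 mm up, bare yellow tube end 24 mm across from 60 to 68 mm. Rigid, about 120 g. May be absent (None).
- spool4: Full thread spool, off-white thread on a yellow plastic core, 68 mm tall, standing upright. Origin: centre of its foot; z up along the spool. Foot flange 48 mm across and 4 mm thick, wound part 46 mm across from 4 to 60 mm up, bare yellow tube end 24 mm across from 60 to 68 mm. Rigid, about 120 g. May be absent (None).
- core1: Bare yellow spool core (no thread), standing in the tub at the start. Origin: centre of its foot; z up along the core. Foot flange 48 mm across and 4 mm thick, tube 24 mm across up to 68 mm. About 30 g. May be absent (None).
- core2: Bare yellow spool core (no thread), standing in the tub at the start. Origin: centre of its foot; z up along the core. Foot flange 48 mm across and 4 mm thick, tube 24 mm across up to 68 mm. About 30 g. May be absent (None).
- core3: Bare yellow spool core (no thread), standing in the tub at the start. Origin: centre of its foot; z up along the core. Foot flange 48 mm across and 4 mm thick, tube 24 mm across up to 68 mm. About 30 g. May be absent (None).
- core1_mid (a point): Middle of core1, 34 mm above its foot on its axis.
- core2_mid (a point): Middle of core2, 34 mm above its foot on its axis.
- core3_mid (a point): Middle of core3, 34 mm above its foot on its axis.
- bin: Blue open scrap bin on the desk, fixed, 170 x 140 mm outside, 85 mm tall, walls 4 mm. Origin: centre of its underside; x along its length, y across, z up.
- tape: Bystander: roll of brown packing tape lying flat, 80 mm across, 54 mm hole, 48 mm tall, stands among the spools. Origin: centre of its underside.
- pintin: Bystander: round aluminium pin tin, 63 mm across, 38 mm tall, stands among the spools. Origin: centre of its underside.
- mug: Bystander: white mug, 80 mm across, 92 mm tall. Origin: centre of its underside.
- stapler: Bystander: red and black stapler, 150 mm long (its y), 47 mm tall. Origin: centre of its underside.
- mouse: Bystander: black computer mouse, 104 mm long (its y), 34 mm tall. Origin: centre of its underside.
- measure: Bystander: yellow and black tape-measure case, 66 x 62 x 34 mm. Origin: centre of its underside.

How it is judged:
On the way, in this order (a step that is already met when the one before it is completed fails the run):
1. the bare cores lie in the scrap bin and every full spool stands upright in the tub (x of spool1 in the frame of tub between -0.118 and 0.118 m and y of spool1 in the frame of tub between -0.06 and 0.06 m and z of each of spool1, spool2, spool3, spool4 in the frame of tub below 0.015 m and angle between each of spool1, spool2, spool3, spool4's own z axis and vertical below 0.2 rad and x of spool2 in the frame of tub between -0.118 and 0.118 m and y of spool2 in the frame of tub between -0.06 and 0.06 m and x of spool3 in the frame of tub between -0.118 and 0.118 m and y of spool3 in the frame of tub between -0.06 and 0.06 m and x of spool4 in the frame of tub between -0.118 and 0.118 m and y of spool4 in the frame of tub between -0.06 and 0.06 m and x of core1_mid in the frame of bin between -0.083 and 0.083 m and y of core1_mid in the frame of bin between -0.068 and 0.068 m and z of each of core1_mid, core2_mid, core3_mid in the frame of bin below 0.085 m and x of core2_mid in the frame of bin between -0.083 and 0.083 m and y of core2_mid in the frame of bin between -0.068 and 0.068 m and x of core3_mid in the frame of bin between -0.083 and 0.083 m and y of core3_mid in the frame of bin between -0.068 and 0.068 m), for 0.2 s.
2. the lid is seated level on the tub (z of lid in the frame of tub between 0.071 and 0.077 m and horizontal distance between lid and tub below 0.006 m and angle between lid's own z axis and vertical below 0.015 rad), for 0.2 s.
At the end, for the whole second after the job is handed in: Full spools stand in the tub (foot within 11 mm of its floor, tilt under 0.2 rad); bare cores' middles are inside the bin, below its rim; the lid's plate is within 2 mm of the rim, centred within 6 mm, level within 0.015 rad; all at rest (all of step 1 and all of step 2 and linear speed of each of spool1, spool2, spool3, spool4, core1, core2, core3, lid below 0.02 m/s); the robot touches nothing.
It fails at once if the lid loads the tub with more than 60 N (a push of about 45 N, and the squeeze of the seal) (contact force between lid and tub above 60 N).
It fails at once if the fingers push on the tub with more than 45 N (contact force between the fingers and tub above 45 N).
It fails at once if another thing on the desk is moved by more than 50 mm (distance of any of tape, pintin, mug, stapler, mouse, measure from where it was at the start of the episode above 0.05 m).
Of spool1, spool2, spool3, spool4 only 2 to 4 are there at a start; the rules pass over those that are not, and their reading is None.
Of core1, core2, core3 only 2 to 3 are there at a start; the rules pass over those that are not, and their reading is None.
At some moment in a run one of spool1, spool2, spool3, spool4, lid may be knocked a few centimetres aside while the robot is not near it.
It also fails if it takes over 210 s, if anything falls off the work surface, if the arm or the gripper's body presses on something with over 40 N, if the wrist force passes 120 N, or if a joint passes its speed limit or range.

## Working session

There is one attempt and no reset: what is moved stays moved. The work goes in short steps, each a Python script; the robot and the scene stay as the last script left them, time stands still between calls to the robot, and variables do not carry over. Pictures are saved under pics/ and viewed, about 12 in all and at most 16, crops included, and the job is handed in when it is done.

```bash
mkdir -p pics; ls; python3 - <<'E'
from rig import ctrl, fingers, kin, readout, cams
import cv2,numpy as np
np.set_printoptions(precision=4,suppress=True)
s=readout.get_state(); print(s)
for n in ("top","side"):
    c=cams.get_image(n); cv2.imwrite(f"pics/{n}0.png",cv2.resize(c["img"],(800,600),interpolation=cv2.INTER_CUBIC))
    print(n,c["fx"],c["fy"],c["cx"],c["cy"]); print(c["world_from_camera"])
c=cams.get_image("wrist");print(c["fx"],c["cx"],c["cy"],c["tool_from_camera"])
E
```

```text
pics
{'time_s': 0.0, 'qpos': array([ 0.9585,  0.2074,  1.5429, -0.    ,  1.3935, -0.1505]), 'dq': array([ 0.0011,  0.0002, -0.0004,  0.0016, -0.0023,  0.0006]), 'joint_efforts': array([ -0.0002, -38.303 , -29.1594,  -0.0004,   0.0105,  -0.    ]), 'eef_pos': array([0.2558, 0.5142, 0.2471]), 'orientation': array([-1.573 ,  0.0003, -0.4618]), 'force': array([-0.1249,  0.7584, -0.2605]), 'torque': array([-0.0182,  0.0629, -0.0539]), 'width': 0.9986156778116572}
top 363.14380212759926 363.14380212759926 257.4215593155986 195.7185130756128
[[ 0.0593 -0.974   0.2187  0.3438]
 [-0.9982 -0.0585  0.01   -0.0012]
 [ 0.0031 -0.2189 -0.9757  1.1123]
 [ 0.      0.      0.      1.    ]]
side 375.02996977079556 375.02996977079556 259.25790648623536 186.29408518525216
[[ 0.9379 -0.1706  0.3021  0.2306]
 [-0.3469 -0.4399  0.8283 -0.9554]
 [-0.0084 -0.8817 -0.4718  0.647 ]
 [ 0.      0.      0.      1.    ]]
312.5909139765604 256.54321462669293 189.1256137795258 [[-0.0006  0.9643  0.2649 -0.0673]
 [-0.0006 -0.2649  0.9643 -0.1266]
 [ 1.      0.0004  0.0007 -0.002 ]
 [ 0.      0.      0.      1.    ]]
```

View pics/top0.png

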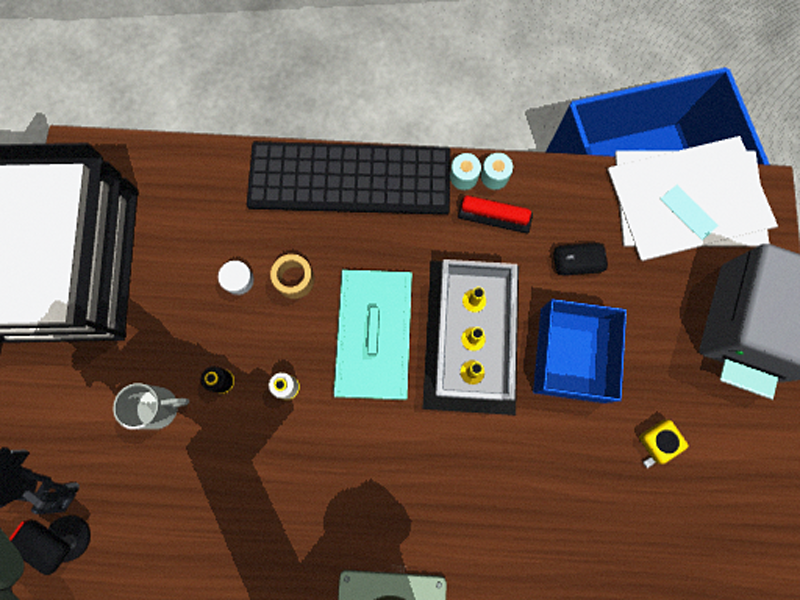

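View pics/side0.png

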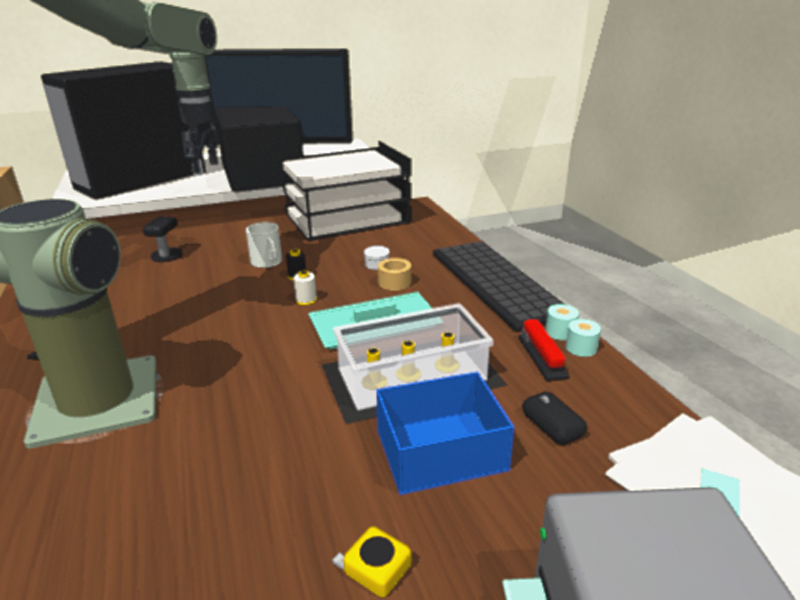

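The top view shows three cores in the tub (tops at about (480,293), (478,331), (477,366)), a black spool at (210,379) and a white one at (281,384). The lid is left of the tub and the blue bin right of it. I'll work out coarse positions, then look closely with the wrist camera over the tub and the spools.

```bash
cat > h.py <<'E'
from rig import ctrl, fingers, kin, readout, cams
import cv2,numpy as np
from scipy.spatial.transform import Rotation as Ro
np.set_printoptions(precision=4,suppress=True)
def pose():
    s=readout.get_state(); T=np.eye(4); T[:3,:3]=Ro.from_euler('xyz',s['orientation']).as_matrix(); T[:3,3]=s['eef_pos']; return T
def snap(n,save=None,size=(800,600)):
    T=pose(); c=cams.get_image(n)
    c['T']=c['world_from_camera'] if n!='wrist' else T@c['tool_from_camera']
    if save: cv2.imwrite(f'pics/{save}.png',cv2.resize(c['img'],size,interpolation=cv2.INTER_CUBIC))
    return c
def px(c,u,v,z):   # native pixels -> world at height z
    d=c['T'][:3,:3]@np.array([(u-c['cx'])/c['fx'],(v-c['cy'])/c['fy'],1]); o=c['T'][:3,3]
    return o+d*(z-o[2])/d[2]
def proj(c,P):
    p=np.linalg.inv(c['T'])@np.append(P,1); return np.array([c['fx']*p[0]/p[2]+c['cx'],c['fy']*p[1]/p[2]+c['cy']])
def down(p,yaw=0): ctrl.move_to(list(p),[-np.pi/2,0,yaw])
E
python3 - <<'E'
from h import *
c=snap('top'); k=1/1.5625
for n,u,v,z in [('black',210,379,.068),('white',281,384,.068),('c1',480,293,.072),('c2',478,331,.072),('c3',477,366,.072),
 ('tubTL',442,260,.09),('tubTR',518,263,.09),('tubBR',516,401,.09),('tubBL',435,398,.09),
 ('lidTL',342,270,.019),('lidTR',411,271,.019),('lidBR',408,398,.019),('lidBL',335,397,.019),('rib',373,329,.047),
 ('binTL',551,300,.085),('binTR',626,308,.085),('binBR',620,401,.085),('binBL',537,393,.085),('tape',291,272,.048),('tin',235,277,.038)]:
    print(n,px(c,u*k,v*k,z))
for p in [(0.50,-.08,.35),(.40,.25,.3)]:
  for yaw in (0,np.pi): print(p,yaw,kin.inverse_kinematics(list(p),[-np.pi/2,0,yaw]))
E
```

```text
black [0.4196 0.3527 0.068 ]
white [0.4183 0.222  0.068 ]
c1 [ 0.6105 -0.1358  0.072 ]
c2 [ 0.5374 -0.1342  0.072 ]
c3 [ 0.4721 -0.1343  0.072 ]
tubTL [ 0.6656 -0.0602  0.09  ]
tubTR [ 0.6683 -0.2031  0.09  ]
tubBR [ 0.4117 -0.2033  0.09  ]
tubBL [ 0.4084 -0.059   0.09  ]
lidTL [0.655  0.1347 0.019 ]
lidTR [ 0.6612 -0.0033  0.019 ]
lidBR [ 0.4098 -0.0117  0.019 ]
lidBL [0.4034 0.1273 0.019 ]
rib [0.534  0.0626 0.047 ]
binTL [ 0.6017 -0.2665  0.085 ]
binTR [ 0.5948 -0.4056  0.085 ]
binBR [ 0.4231 -0.3902  0.085 ]
binBL [ 0.4284 -0.2417  0.085 ]
tape [0.6367 0.2299 0.048 ]
tin [0.6227 0.3405 0.038 ]
(0.5, -0.08, 0.35) 0 [-0.3297 -0.0036  1.5636  0.      1.5816 -1.9005]
(0.5, -0.08, 0.35) 3.141592653589793 [-0.3297 -0.0036  1.5636 -0.      1.5816  1.2411]
(0.4, 0.25, 0.3) 0 [ 0.3748 -0.0562  1.7157  0.      1.4821 -1.196 ]
(0.4, 0.25, 0.3) 3.141592653589793 [ 0.3748 -0.0562  1.7157 -0.      1.4821  1.9456]
```

```bash
python3 - <<'E'
from h import *
import pickle
o={}
down((.5,-.131,.30)); ctrl.sleep(.3); o['tub']=snap('wrist','w_tub'); t=snap('top','top1'); o['top']=t
down((.5,.062,.25)); ctrl.sleep(.3); o['lid']=snap('wrist','w_lid')
pickle.dump(o,open('o.pkl','wb'))
print(readout.get_state()['time_s'])
a=[cv2.imread(f'pics/{n}.png') for n in ('w_tub','w_lid')]
E
```

```text
4.225
```

View pics/w_tub.png

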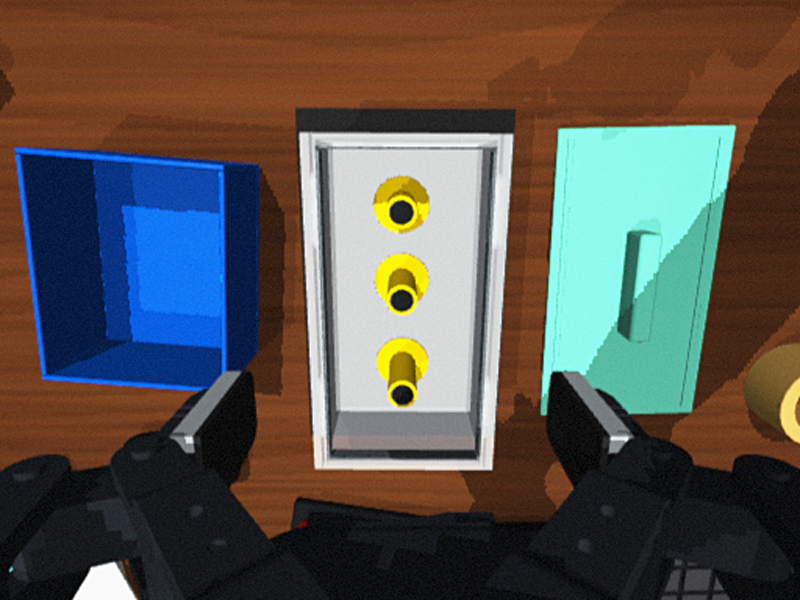

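View pics/w_lid.png

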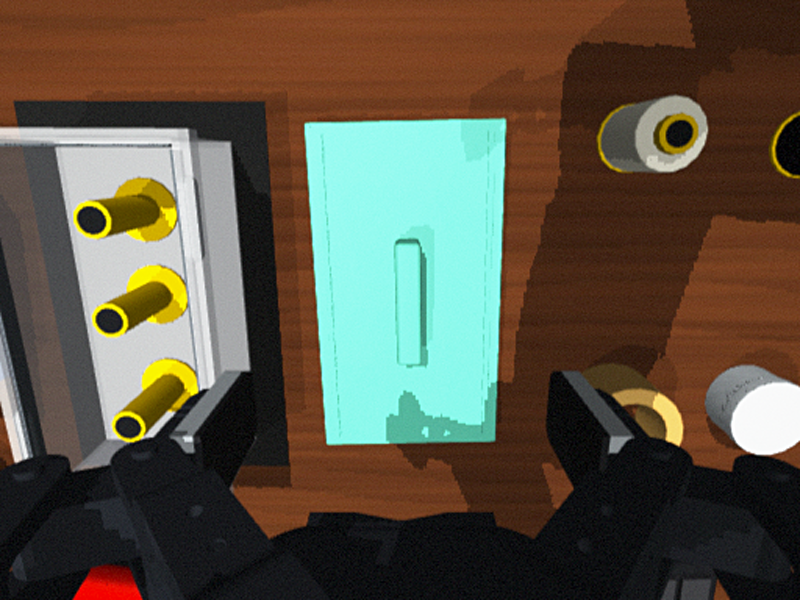

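View pics/top1.png

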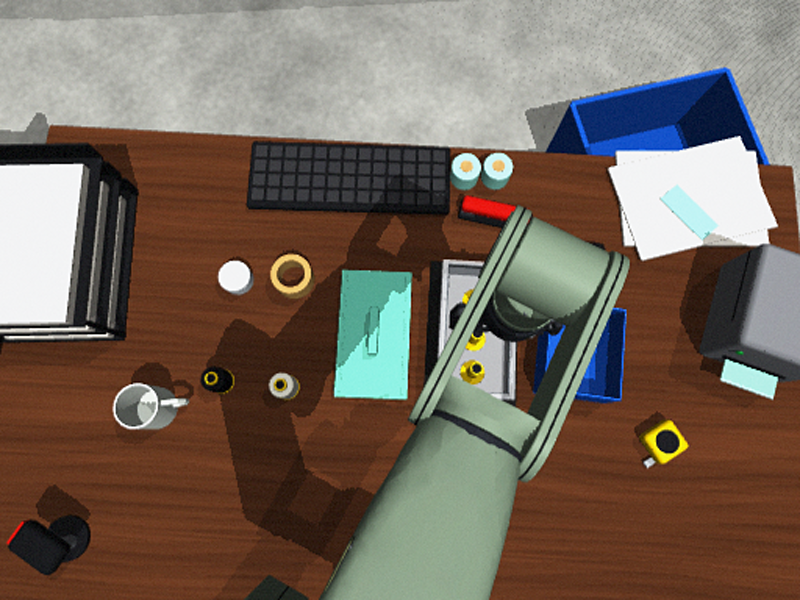

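The wrist view over the tub shows the rim corners at (299,134), (514,134), (492,468) and (315,468), and core tops at (401,211), (402,299) and (402,393). The lid view shows plate corners at (305,123), (506,119), (495,441) and (327,444). Only two spools are present; the object the arm hid earlier is a webcam.

```bash
python3 - <<'E'
from h import *
import pickle
o=pickle.load(open('o.pkl','rb')); k=1/1.5625
def rect(c,pts,z):
    P=np.array([px(c,u*k,v*k,z)[:2] for u,v in pts]); 
    e=[P[(i+1)%4]-P[i] for i in range(4)]
    print(P.mean(0),[np.linalg.norm(x) for x in e],[np.degrees(np.arctan2(x[1],x[0])) for x in e])
for z in (.09,.092): rect(o['tub'],[(299,134),(514,134),(492,468),(315,468)],z)
rect(o['lid'],[(305,123),(506,119),(495,441),(327,444)],.019)
for u,v in ((401,211),(402,299),(402,393)): print('core',px(o['tub'],u*k,v*k,.073))
print('rib',px(o['lid'],408*k,304*k,.047))
for n,u,v in (('white',677,134),): print(n,px(o['lid'],u*k,v*k,.068))
E
```

```text
[ 0.5404 -0.1291] [np.float64(0.1408520432623089), np.float64(0.25137009338178207), np.float64(0.14009762764398606), np.float64(0.2512906927841293)] [np.float64(90.07178953738355), np.float64(-0.3818621962068227), np.float64(-89.95870339755736), np.float64(179.7900138611957)]
[ 0.5397 -0.1292] [np.float64(0.1400150676401026), np.float64(0.24987639378439344), np.float64(0.13926513493496245), np.float64(0.24979746500357125)] [np.float64(90.07178953738355), np.float64(-0.38186219620681944), np.float64(-89.95870339755734), np.float64(179.7900138611957)]
[0.5315 0.065 ] [np.float64(0.13911744498936593), np.float64(0.2516704520840611), np.float64(0.13929666682537292), np.float64(0.2518236656317207)] [np.float64(90.99764878866385), np.float64(1.1241803576414005), np.float64(-88.93919453193813), np.float64(-178.91665460617247)]
core [ 0.4663 -0.132   0.073 ]
core [ 0.5318 -0.1312  0.073 ]
core [ 0.6094 -0.131   0.073 ]
rib [0.5294 0.0643 0.047 ]
white [0.4169 0.2255 0.068 ]
```

```bash
cat >> h.py <<'E'
def grab(x,y,z,yaw=0,opening=.6,force=30,zs=.19):
    down((x,y,zs),yaw); fingers.grip(opening,force); ctrl.servo_line([x,y,z],v=.12); fingers.grip(0.,force)
    w=readout.get_state()['width']; ctrl.servo_line([x,y,zs],v=.2); print('grab w',w,'after lift',readout.get_state()['width']); return w
def place(x,y,z,yaw=0,opening=.6,zs=.19):
    down((x,y,zs),yaw); ctrl.servo_line([x,y,z],v=.1); s=readout.get_state(); print('place F',s['force']); fingers.grip(opening); ctrl.servo_line([x,y,zs],v=.2)
E
python3 - <<'E'
from h import *
B=np.array([.512,-.326]); th=-.11; d=np.array([np.cos(th),np.sin(th)])
for x,off in ((.6095,.052),(.5345,0),(.469,-.052)):
    if grab(x,-.131,.056)<.1: print('missed'); break
    p=B+off*d; place(p[0],p[1],.058,th,.5)
down((.42,.10,.30)); ctrl.sleep(.2)
a=snap('side','side2',(800,600)); c=snap('wrist','w2'); print(readout.get_state()['time_s'])
E
```

```text
grab w 0.26440691867857025 after lift 0.2751738835062288
place F [ 0.5234  0.1712 -0.3169]
grab w 0.27131938951961176 after lift 0.2741029637340903
place F [ 0.0847  0.2519 -0.6747]
grab w 0.2728731411292109 after lift 0.27024564512552823
place F [-0.201  -0.1002  0.0099]
27.15
```

View pics/side2.png

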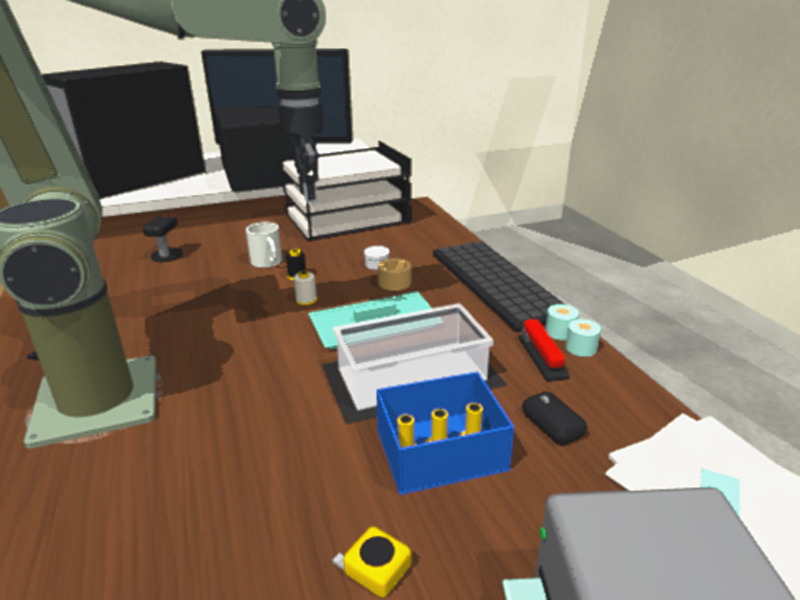

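All three cores stand in the bin, with tops at (406,420), (440,415) and (475,408), and the tub is empty. Next are the spools. The mug handle is close to the black one, so I'll grip that one along x.

```bash
cat >> h.py <<'E'
ref=cv2.resize(cv2.imread('pics/top0.png'),(512,384),interpolation=cv2.INTER_AREA)
def moved(u,v,r=12,R=45):   # NCC shift (px) of a patch, in the top image
    img=snap('top')['img']; t=ref[v-r:v+r,u-r:u+r]; y0,x0=max(v-R,0),max(u-R,0)
    m=cv2.matchTemplate(img[y0:v+R,x0:u+R],t,cv2.TM_CCOEFF_NORMED); _,s,_,l=cv2.minMaxLoc(m)
    return round(s,2),(l[0]+x0+r-u,l[1]+y0+r-v)
E
python3 - <<'E'
from h import *
down((.568,-.13,.25))
print('white',moved(180,246),'black',moved(138,243),'rib',moved(239,211,14))
w=moved(180,246)[1]
if max(map(abs,w))<=1:
    if grab(.4176,.2238,.050,0,.85,35)>.3: place(.568,-.130,.059,0,.75)
    down((.568,-.13,.25)); b=moved(138,243); print('black',b)
    if max(map(abs,b[1]))<=1:
        if grab(.418,.3545,.050,np.pi/2,.85,35)>.3: place(.510,-.130,.059,0,.75)
down((.5,-.131,.30)); ctrl.sleep(.2); snap('wrist','w3'); print(readout.get_state()['time_s'])
down((.45,-.4,.30)); print('rib',moved(239,211,14))
E
```

```text
white (0.97, (0, 0)) black (0.94, (0, 0)) rib (0.58, (0, 0))
grab w 0.5303945963122164 after lift 0.5224144770382334
place F [-0.7838  0.7053 -0.9392]
black (0.94, (0, 0))
grab w 0.5278921687296554 after lift 0.5268174715006574
place F [-0.0476 -0.3884 -1.1574]
47.0
rib (0.85, (0, 0))
```

View pics/w3.png

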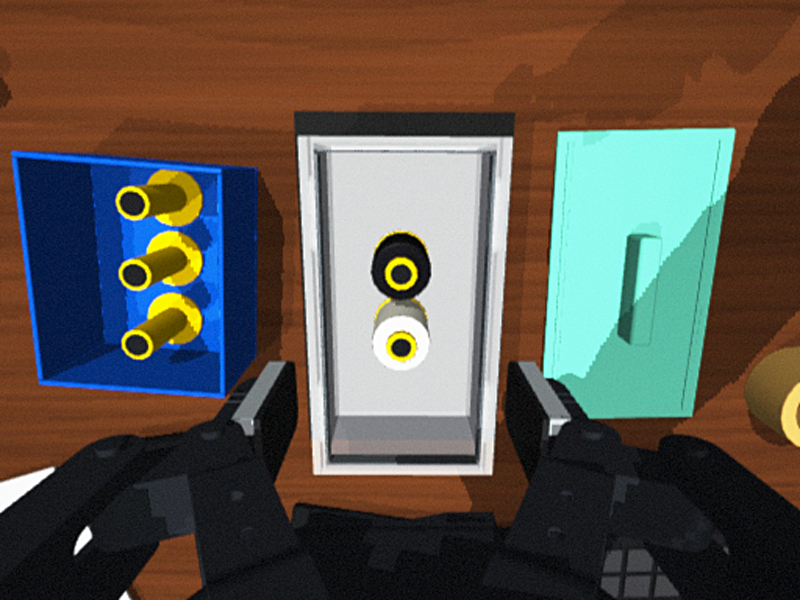

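Both spools stand in the tub, with tops at (401,273) and (401,347). Next I'll locate the lid and the tub precisely by segmentation. A grip, release and second look will show any camera bias relative to the jaws.

```bash
cat >> h.py <<'E'
def plane_rect(mask,c,z):
    m=cv2.morphologyEx(mask,cv2.MORPH_OPEN,np.ones((3,3),np.uint8))
    k=max(cv2.findContours(m,cv2.RETR_EXTERNAL,cv2.CHAIN_APPROX_NONE)[0],key=cv2.contourArea)
    P=np.array([px(c,u,v,z)[:2] for u,v in cv2.convexHull(k)[:,0]],np.float32)
    (x,y),(w,h),a=cv2.minAreaRect(P); a=(a+45)%90-45
    return np.array([x,y]),sorted([w,h]),np.radians(a)
def lid_at(x,y,z=.019,zs=.25,save=None):
    down((x-.04,y,zs)); ctrl.sleep(.3); c=snap('wrist',save); h=cv2.cvtColor(c['img'],cv2.COLOR_BGR2HSV)
    return plane_rect(cv2.inRange(h,(72,50,40),(92,255,255)),c,z)
def tub_at(x,y,z=.091,save=None):
    down((x-.04,y,.30)); ctrl.sleep(.3); c=snap('wrist',save); h=cv2.cvtColor(c['img'],cv2.COLOR_BGR2HSV)
    m=cv2.inRange(h,(0,0,120),(180,45,255)); m[:,:170]=0; m[:,345:]=0; m[320:]=0
    return plane_rect(m,c,z)
E
python3 - <<'E'
from h import *
print('tub',tub_at(.54,-.129))
(l,sz,a)=lid_at(.5315,.065); print('lid',l,sz,a)
x,y=l; 
down((x,y,.15),a); fingers.grip(.5,25); ctrl.servo_line([x,y,.043],v=.1); fingers.grip(0.,25); s=readout.get_state(); print(s['width'],s['eef_pos'],s['orientation'],s['force'])
fingers.grip(.5); ctrl.servo_line([x,y,.15],v=.15)
print('lid again',lid_at(x,y),readout.get_state()['time_s'])
E
```

```text
tub (array([ 0.5398, -0.1298]), [0.14029525220394135, 0.25223490595817566], np.float64(-0.005173190417478921))
lid [0.5311 0.0645] [0.14022313058376312, 0.252552330493927] 0.01969914250899092
0.20464989013065985 [0.5318 0.0645 0.0439] [-1.5708 -0.0017  0.0197] [-0.5164 -0.2211  2.7056]
lid again (array([0.5312, 0.0634]), [0.1403769999742508, 0.2524769604206085], np.float64(0.01965856467247544)) 55.1833
```

```bash
python3 - <<'E'
from h import *
x,y,a=.5312,.0645,.0197; X,Y,A=.5398,-.1287,-.004
down((x,y,.15),a); ctrl.servo_line([x,y,.043],v=.1); fingers.grip(0.,60); print(readout.get_state()['width'])
ctrl.servo_line([x,y,.21],v=.12); ctrl.sleep(.3); f0=readout.get_state()['force']; print('held',f0)
down((X,Y,.21),A); ctrl.servo_line([X,Y,.145],v=.06); ctrl.sleep(.3); f0=readout.get_state()['force']; print(f0,readout.get_state()['eef_pos'])
snap('side','side4')
z=.145
while z>.1185:
    z-=.0015; ctrl.servo_line([X,Y,z],v=.015); ctrl.sleep(.1); s=readout.get_state(); f=s['force']-f0
    print(round(z,4),s['eef_pos'],f)
    if np.linalg.norm(f)>14: break
print(s['time_s'],s['width'])
snap('side','side5')
E
```

```text
0.19832615088278693
held [ 0.0432  0.6118 -1.0319]
[-0.3099 -0.2194 -1.5625] [ 0.54   -0.1287  0.1453]
0.1435 [ 0.5398 -0.1287  0.1434] [ 0.1564 -0.1035 -0.0491]
0.142 [ 0.5398 -0.1287  0.1419] [ 0.5373 -0.1218  0.2135]
0.1405 [ 0.5398 -0.1287  0.1405] [-0.2424  0.5128  1.2117]
0.139 [ 0.5398 -0.1287  0.1389] [1.4303 0.1258 0.7666]
0.1375 [ 0.5398 -0.1287  0.1375] [ 0.1955 -0.0552  0.9829]
0.136 [ 0.5398 -0.1287  0.136 ] [0.633  0.7384 0.4701]
0.1345 [ 0.5398 -0.1287  0.1345] [ 0.028   0.9553 -0.3852]
0.133 [ 0.5398 -0.1287  0.133 ] [ 1.4618  0.205  -0.2806]
0.1315 [ 0.5398 -0.1287  0.1315] [0.5501 0.0899 0.0611]
0.13 [ 0.5398 -0.1287  0.1299] [ 0.5479 -0.2763 -0.1553]
0.1285 [ 0.5398 -0.1287  0.1285] [ 0.1593 -0.6049  0.5408]
0.127 [ 0.5401 -0.1284  0.1273] [0.6044 2.4711 2.8635]
0.1255 [ 0.5403 -0.1289  0.1261] [0.7736 2.8084 6.3378]
0.124 [ 0.5404 -0.129   0.1245] [1.254  1.1392 6.0397]
0.1225 [ 0.5401 -0.1288  0.1223] [2.8912 1.2892 2.6978]
0.121 [ 0.5397 -0.1286  0.1205] [ 3.7497  0.3827 -0.8942]
0.1195 [ 0.5395 -0.1286  0.1192] [2.6579 0.8432 0.2752]
0.118 [ 0.5395 -0.1287  0.1189] [-1.2272  2.1955  7.8097]
67.7667 0.19359353789573994
```

```bash
python3 - <<'E'
from h import *
fingers.grip(.5); ctrl.servo_line([.5395,-.1287,.22],v=.12)
print(lid_at(.54,-.129,.0955,.30,'w6')); print(moved(239,211,14)); c=snap('side')
cv2.imwrite('pics/side6.png',cv2.resize(c['img'][170:300,180:350],None,fx=4.5,fy=4.5,interpolation=cv2.INTER_CUBIC))
E
```

```text
(array([ 0.538 , -0.1297]), [0.14007942378520966, 0.25226181745529175], np.float64(-0.004624845549031605))
(0.18, (31, 20))
```

View pics/w6.png

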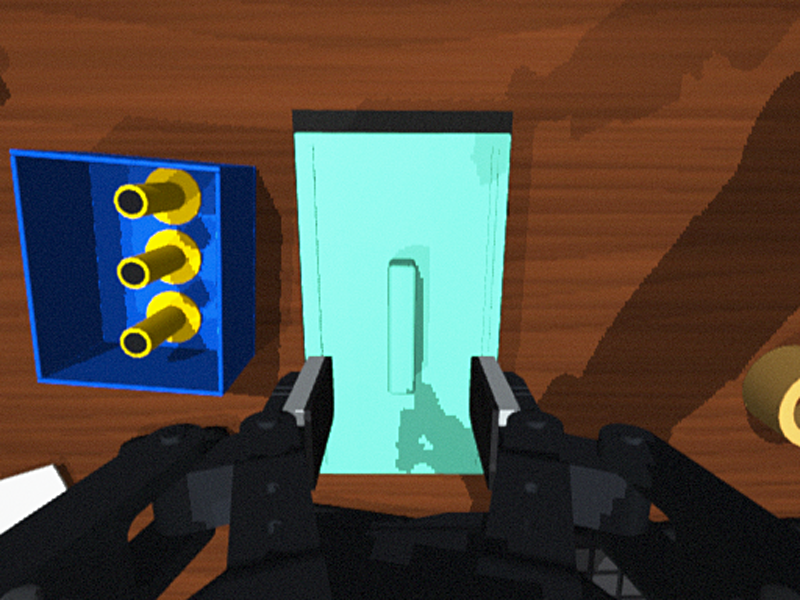

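View pics/side6.png

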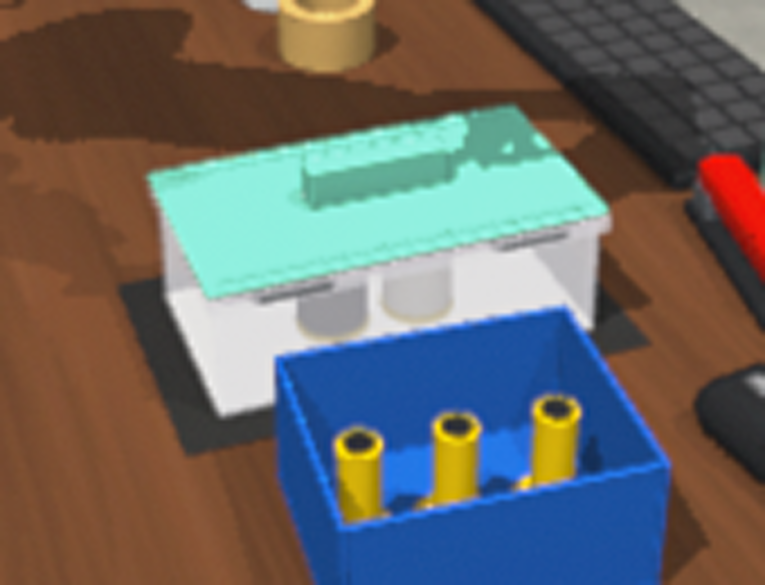

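The lid looks seated. I'll check that with a gentle push of about 14 N with shut fingers at the middle and near both ends, comparing contact heights.

```bash
python3 - <<'E'
from h import *
down((.539,-.1287,.22),-.004); fingers.grip(0.,20)
for dx in (0,.034,-.034,0):
    X=.539+dx; ctrl.servo_line([X,-.1287,.15],v=.1); ctrl.sleep(.3); f0=readout.get_state()['force'][2]; z=.15; log=[]
    while z>.130:
        z-=.0007; ctrl.servo_line([X,-.1287,z],v=.012); ctrl.sleep(.05); s=readout.get_state(); f=s['force'][2]-f0; log.append((round(s['eef_pos'][2],4),round(f,1)))
        if f>13: break
    print(dx,log[-7:]); ctrl.servo_line([X,-.1287,.15],v=.06)
ctrl.servo_line([.539,-.1287,.22],v=.15); fingers.grip(.5)
print(lid_at(.54,-.129,.0955,.30,'w7'))
down((.45,.25,.30)); ctrl.sleep(.2); c=snap('side'); cv2.imwrite('pics/side7.png',cv2.resize(c['img'][130:310,150:390],None,fx=3.3,fy=3.3,interpolation=cv2.INTER_CUBIC)); print(readout.get_state()['time_s'])
E
```

```text
0 [(np.float64(0.1402), np.float64(-0.1)), (np.float64(0.1394), np.float64(-1.2)), (np.float64(0.1391), np.float64(1.6)), (np.float64(0.1391), np.float64(5.1)), (np.float64(0.1391), np.float64(9.3)), (np.float64(0.139), np.float64(11.9)), (np.float64(0.139), np.float64(15.4))]
0.034 [(np.float64(0.1401), np.float64(0.0)), (np.float64(0.1395), np.float64(0.7)), (np.float64(0.1391), np.float64(2.4)), (np.float64(0.1391), np.float64(6.4)), (np.float64(0.1391), np.float64(9.2)), (np.float64(0.139), np.float64(11.7)), (np.float64(0.139), np.float64(15.3))]
-0.034 [(np.float64(0.1409), np.float64(0.9)), (np.float64(0.1402), np.float64(1.1)), (np.float64(0.1395), np.float64(0.3)), (np.float64(0.1391), np.float64(1.9)), (np.float64(0.1391), np.float64(6.8)), (np.float64(0.139), np.float64(10.4)), (np.float64(0.139), np.float64(14.4))]
0 [(np.float64(0.1402), np.float64(-0.6)), (np.float64(0.1395), np.float64(-0.2)), (np.float64(0.1391), np.float64(0.5)), (np.float64(0.1391), np.float64(5.1)), (np.float64(0.1391), np.float64(8.7)), (np.float64(0.1391), np.float64(12.0)), (np.float64(0.139), np.float64(16.3))]
(array([ 0.5377, -0.1298]), [0.1400807946920395, 0.2513836622238159], np.float64(-0.0038328214408420397))
103.6833
```

View pics/side7.png

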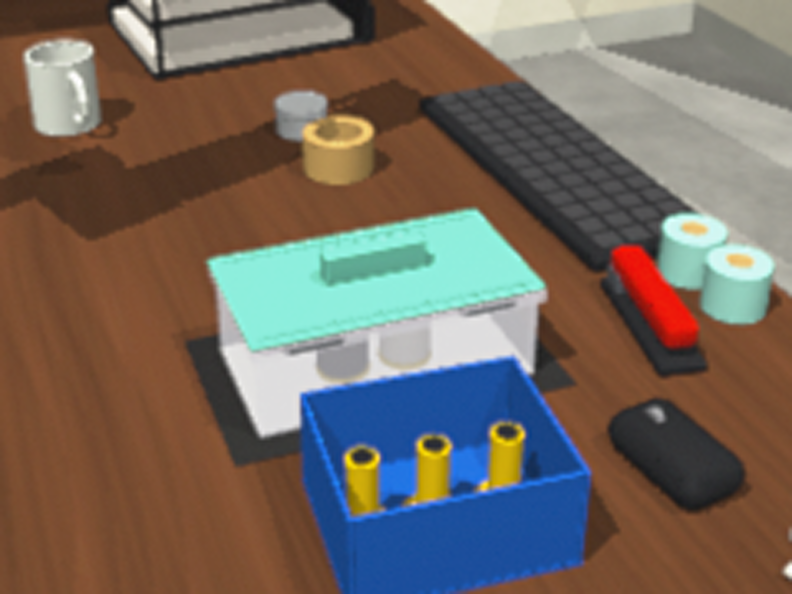

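The side view shows the lid flat on the tub, both spools standing inside, the three cores in the bin, and the bystanders unmoved. The rib gives the same hard stop at 0.139 m at the middle and both ends. I'm handing in.

```bash
python3 -c "
from h import *
ctrl.sleep(.3); ctrl.job_done(); print(readout.get_state()['time_s'])"
```

```text
the job is handed in; nothing more can be done
the job is handed in; nothing more can be done
```

I handed the job in after about 104 s of robot time; it reports no verdict. All three bare cores are in the scrap bin. Both full spools in the scene, one black (or very dark) and one white, stand upright in the tub. The lid is on and pressed home.

- **Lid seating:** pushes of 14–16 N at the middle and 34 mm either side met the same hard stop, with the TCP at z = 0.139 m. That is where I expect the rib top to be with the lid home. I checked level along the length this way; across the width I only have the side picture.
- **Lid centring:** the wrist camera puts the lid centre about 2 mm from the tub centre, with the two aligned to within about 0.1°. The allowance is 6 mm.
- **Force:** the highest push I read was about 16 N, well under the limit.
- **Other things on the desk:** they look unmoved in the last side picture, though the tape measure was outside that crop.
- **Odd reading:** the force dipped briefly while the lid went through the seal, possibly as the plug passed it. The push checks afterwards showed it seated.

No check failed, and I saw no sign that a spool or the lid had been knocked aside.

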